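# Sweep the leftover dominoes into the bench drawer and shut it

### The arm

A 7-joint arm with a two-finger parallel gripper is mounted at the origin on the work surface. World frame = base frame: x ahead of the robot, y to its left, z up, the work surface at z = 0. Lengths are in m, angles in rad, forces in N, time in s.
With the tool pointing down it reaches from about 0.4 to 0.85 m from the base axis. Payload 10.4 kg.
Tool frame: the origin (TCP) lies at the very end of the fingers, on their centre line; the grasp point (between the pads) lies 19 mm behind it (r.pinch_z is the distance from the TCP to the grasp point, in m); z points along the fingers, y is the line along which they close (so a half turn about z gives the same grasp; the last joint's range is limited). The gripper opens to 87 mm and grips with 3 to 60 N. Pads are 19 mm wide; open, the fingers measure 117 mm over their backs; the gripper's body (75 mm by 190 mm) begins 51 mm behind the grasp point.
Start: joints at [1.195, 0.332, -0.065, 1.46, 0.022, 1.35, -0.088], TCP at [0.216, -0.587, 0.223] pointing down, gripper open.
Joint ranges: [-2.6, 2.6], [-0.5, 2.12], [-1.47, 1.34], [0.16, 2.42], [-1.27, 4.41], [0.06, 2.06], [-2.6, 2.6]. Speed limits (rad/s): [2.22, 2.22, 2.79, 2.79, 3.14, 3.14, 3.14].

### API

Orientations are given as a unit quaternion [x, y, z, w].
In Python, from bench import r, camera gives the robot as it stands. The module is installed in compiled form; this text tells all that it offers.
- The arm moves only by the shell command python3 -m pendant 'ROWS' [FORCE]. ROWS is JSON, a list of rows, each an object with "dp": the shift along the tool's x, y, z as a fraction of full scale, a list of three; "rotation": the turn, a rotation vector about the tool's x, y, z as a fraction of full scale, a list of three; "jaw": the opening, from 0 (shut) to 1 (fully open). A call has 1 to 8 rows; each row is the pose to reach, as a shift and turn from the pose commanded when the call began, along the tool's axes at that moment, turning the shorter way round; what a row does not reach only later rows make up. Full scale, the value 1, is 0.15 m for a shift and 2 pi rad for a turn. A row lasts 1/8 s, in which the tool goes at most 62.5 mm and 10.7 degrees, less where a joint would pass 70% of its speed; a pose out of reach is approached as far as the arm can. A call with a number of a shift or a turn outside -1 to 1 is refused whole. A call with a gripper value outside its range is refused whole. The fingers move at their own pace and stop on an object; FORCE is the grip in N (left out, the last holds). Time passes only in rows, so rows that repeat a pose let the fingers close. It gives the time, the measured TCP pose, the force, the opening and the grip force at its end, in the units of the state.
- r.read_state(): the state, without advancing time (a new reading comes with each control period).
- camera(name): name is "scene" or "side" or "wrist"; returns a dict with "image" (400x640x3 uint8, red, green, blue), "z_map" (400x640 float32, m along the optical axis (not along the pixel's ray), 0 where there is no reading), "mtx" (3x3 intrinsics, pixels), "distortion" ([k1, k2, p1, p2, k3] as OpenCV has them; the pictures are not rectified), "T" (4x4, takes a point from camera to world coordinates). Camera axes: x right, y down, z forward; pixel columns grow to the right and rows downward; lengths in m; the calibration is good to about 2 mm. A picture is of the moment at which its call begins.
- r.close_job(): hands the job in; it is judged then, once.
The state is a dict: "time": time; "joint_positions": joint angles; "joint_vel": joint speeds; "joint_torque": joint torques, N m; "ee_pos": TCP position; "eef_rot": TCP orientation; "ft_force": force on the tool from outside, world axes, zero at the start; "torque": the same for the moment, N m; "width": finger opening in m; "grip_force": force on a finger pad.
Only numpy, scipy, OpenCV 4.12 (cv2) and the standard library are available. Lean on these libraries where they do the work, as an engineer would, in place of code of your own. Each camera call takes 0.05 s, during which the arm holds its last target. There are 200 camera calls.

### The job

Sweep the three leftover domino tiles along the bench top and off its far edge with your fingers, so that all of them drop into the open drawer below; never pick one up. Then push the drawer fully shut. Leave the tumblers and everything else on the bench where they are.

Things in the scene. Friction and masses are not known exactly. Their poses are not given: they have to be found in the camera images.
- tile_1: black domino tile with white pips, lying flat face up on the bench at the start (three identical tiles), 50 x 25 x 9 mm, 10 to 17 g; origin at the centre of its underside, x along its 50 mm length, y across its 25 mm width, z up through the pip face; slides freely when pushed from the side
- tile_2: black domino tile with white pips, lying flat face up on the bench at the start (three identical tiles), 50 x 25 x 9 mm, 10 to 17 g; origin at the centre of its underside, x along its 50 mm length, y across its 25 mm width, z up through the pip face; slides freely when pushed from the side
- tile_3: black domino tile with white pips, lying flat face up on the bench at the start (three identical tiles), 50 x 25 x 9 mm, 10 to 17 g; origin at the centre of its underside, x along its 50 mm length, y across its 25 mm width, z up through the pip face; slides freely when pushed from the side
- drawer (a joint): how far the bench's drawer is open, m: 0 = fully shut, about 0.095 to 0.12 at the start, 0.30 at most. It slides along world x, opening towards +x (away from the robot). No spring or latch: it stays where it is left and takes about 3 to 6 N to push.
- bench_edge (a point): point on the straight far edge of the white bench top (edge along world y, top 25 mm thick), at surface level, in line with the drawer's mid-width; fixed. Just beyond and below this edge lies the drawer's open part: from above, the gap runs in x from this edge to the inner face of the drawer's front (gap = drawer opening + 2 mm) and 230 mm to either side in y.
- drawer_floor (a point): point on the drawer's inner floor, 135 mm below the bench top, mid-width, 57 mm nearer the robot than the inner face of the drawer's front; moves with the drawer, axes parallel to the world's. Inside, the drawer is 460 mm wide (y), about 350 mm long (x), its sides 85 mm high, open on top; most of it is under the bench top.
- drawer_front (a point): mid-width top of the outer (+x) face of the drawer's white front; moves with it. The front is an upright flat panel 520 mm wide (y), 18 mm thick (x), 160 mm high, its top 4 mm below bench top level, its outer face 20 mm beyond the bench edge when shut. A one-sided steel lever handle sticks out 43 mm, its axis 91 mm below this point; above it the panel is plain.
- glass_1: small clear glass tumbler standing upright among the tiles, 68 mm across the rim, 60 mm high, 160 g; origin at the centre of its underside. Leave alone.
- glass_2: small clear glass tumbler standing upright among the tiles, 68 mm across the rim, 60 mm high, 160 g; origin at the centre of its underside. Leave alone.
- controller: orange plastic game controller lying on the bench, about 85 x 150 x 50 mm, origin under its middle. Leave alone.
- coaster: round bamboo coaster, 96 mm across, 8 mm thick, origin under its centre. Leave alone.
- tin: stainless tin with a twist cap, 71 mm across, 62 mm high, origin under its centre. Leave alone.
- remote: black remote control, 165 x 44 x 18 mm, long along its x, origin under its middle. Leave alone.
There are look-alikes about, which are no part of the job. Leave any blue or purple look-alike of the tile_3 alone.

How it is judged:
On the way, in this order (a step that is already met when the one before it is completed fails the run):
1. all three domino tiles lie in the drawer while it is still open (x of tile_1 in the frame of drawer_floor between -0.31 and 0.06 m and y of tile_1 in the frame of drawer_floor between -0.232 and 0.232 m and z of tile_1 in the frame of drawer_floor between -0.01 and 0.075 m and x of tile_2 in the frame of drawer_floor between -0.31 and 0.06 m and y of tile_2 in the frame of drawer_floor between -0.232 and 0.232 m and z of tile_2 in the frame of drawer_floor between -0.01 and 0.075 m and x of tile_3 in the frame of drawer_floor between -0.31 and 0.06 m and y of tile_3 in the frame of drawer_floor between -0.232 and 0.232 m and z of tile_3 in the frame of drawer_floor between -0.01 and 0.075 m and value of joint drawer above 0.04 m), for 0.2 s.
2. the drawer is pushed shut (value of joint drawer below 0.006 m), for 0.2 s.
At the end, for the whole second after the job is handed in: The drawer is shut to within 6 mm, all three tiles lie at rest inside it (on its floor or on one another), and the tumblers, controller, coaster, tin and remote stand within 15 mm of where they were (x of tile_1 in the frame of drawer_floor between -0.31 and 0.06 m and y of tile_1 in the frame of drawer_floor between -0.232 and 0.232 m and z of tile_1 in the frame of drawer_floor between -0.01 and 0.075 m and x of tile_2 in the frame of drawer_floor between -0.31 and 0.06 m and y of tile_2 in the frame of drawer_floor between -0.232 and 0.232 m and z of tile_2 in the frame of drawer_floor between -0.01 and 0.075 m and x of tile_3 in the frame of drawer_floor between -0.31 and 0.06 m and y of tile_3 in the frame of drawer_floor between -0.232 and 0.232 m and z of tile_3 in the frame of drawer_floor between -0.01 and 0.075 m and linear speed of each of tile_1, tile_2, tile_3 below 0.02 m/s and value of joint drawer below 0.006 m); the robot touches nothing.
It fails at once if a domino tile is picked up: raised flat off the bench by more than 12 mm, or by more than 30 mm in any attitude (height (world z) of any of tile_1, tile_2, tile_3 above 0.03 m or (height (world z) of tile_1 above 0.012 m and angle between tile_1's own z axis and vertical below 0.3 rad) or (height (world z) of tile_2 above 0.012 m and angle between tile_2's own z axis and vertical below 0.3 rad) or (height (world z) of tile_3 above 0.012 m and angle between tile_3's own z axis and vertical below 0.3 rad)).
It fails at once if a domino tile falls past the drawer to the floor (height (world z) of any of tile_1, tile_2, tile_3 below -0.2 m).
It fails at once if a tumbler is shifted by more than 15 mm, knocked over or lifted (distance of any of glass_1, glass_2 from where it was at the start of the episode above 0.015 m or angle between any of glass_1, glass_2's own z axis and vertical above 0.2 rad).
It fails at once if the controller, coaster, tin or remote is shifted by more than 15 mm, knocked over or lifted (distance of any of controller, coaster, tin, remote from where it was at the start of the episode above 0.015 m or angle between any of controller, coaster, tin, remote's own z axis and vertical above 0.2 rad).
It also fails if it takes over 64 s, if anything falls off the work surface, if the arm or the gripper's body presses on something with over 40 N, if the wrist force passes 120 N, or if a joint passes its speed limit or range.

## Working session

There is one attempt and no reset: what is moved stays moved. The work goes in short steps, Python scripts to look and compute and a shell command to move; the robot and the scene stay as the last step left them, time stands still between calls to the robot, and variables do not carry over. Pictures are saved under pics/ and viewed, at most 10 in all, crops included, and the job is handed in when it is done.

```bash
mkdir -p pics
cat > h.py <<'E'
import numpy as np, cv2
from bench import r, camera
def snap(n,f):
    c=camera(n); cv2.imwrite(f'pics/{f}.png',c['image'][:,:,::-1]); np.savez(f'pics/{f}.npz',**c); return c
def load(f): return np.load(f'pics/{f}.npz')
def ray(c,uv):
    p=cv2.undistortPoints(np.array([[uv]],float),c['mtx'],c['distortion'])[0,0]
    return np.array([p[0],p[1],1.])
def onz(c,uv,z):
    d=c['T'][:3,:3]@ray(c,uv); o=c['T'][:3,3]; return o+d*(z-o[2])/d[2]
def dep(c,uv):
    u,v=map(int,uv); w=c['z_map'][v-1:v+2,u-1:u+2]; w=w[w>0]
    return c['T'][:3,:3]@(ray(c,uv)*np.median(w))+c['T'][:3,3] if len(w) else None
E
python3 - <<'E'
from h import *
for n in ['scene','side','wrist']:
    c=snap(n,n+'0'); print(n,c['T'].round(3).tolist(),c['mtx'].round(1).tolist())
print(r.read_state())
E
```

```text
scene [[0.885, 0.392, -0.253, 0.711], [0.466, -0.74, 0.485, -0.551], [0.003, -0.546, -0.837, 0.95], [0.0, 0.0, 0.0, 1.0]] [[428.2, 0.0, 322.1], [0.0, 428.2, 195.6], [0.0, 0.0, 1.0]]
side [[0.994, -0.062, 0.085, 0.345], [-0.103, -0.72, 0.686, -0.706], [0.019, -0.691, -0.722, 0.721], [0.0, 0.0, 0.0, 1.0]] [[392.4, 0.0, 313.8], [0.0, 392.4, 205.3], [0.0, 0.0, 1.0]]
wrist [[0.344, -0.893, -0.288, 0.296], [-0.939, -0.328, -0.105, -0.557], [-0.001, 0.307, -0.952, 0.385], [0.0, 0.0, 0.0, 1.0]] [[305.6, 0.0, 315.2], [0.0, 305.6, 204.6], [0.0, 0.0, 1.0]]
{'time': 0.15, 'joint_positions': array([ 1.19537579,  0.33270174, -0.0647169 ,  1.46074457,  0.02160204,
        1.34991663, -0.0884998 ]), 'joint_vel': array([-0.00042218, -0.00250536,  0.00085577, -0.0026507 , -0.00193989,
        0.0013285 , -0.00015828]), 'joint_torque': array([ 1.43140172e-03, -6.23632479e+01,  2.51516869e-02, -3.90139711e+01,
       -6.11440279e-02,  3.73251457e-02,  8.02041245e-05]), 'ee_pos': array([ 0.21587131, -0.58621843,  0.22195417]), 'eef_rot': array([ 9.84476942e-01,  1.75513139e-01, -1.15862844e-04, -5.24761936e-04]), 'ft_force': array([-0.55199456, -0.58658305,  0.39250511]), 'torque': array([ 0.00243359,  0.02963136, -0.00273768]), 'grip_force': 0.0, 'width': 0.08699403990651117}
```

View pics/scene0.png

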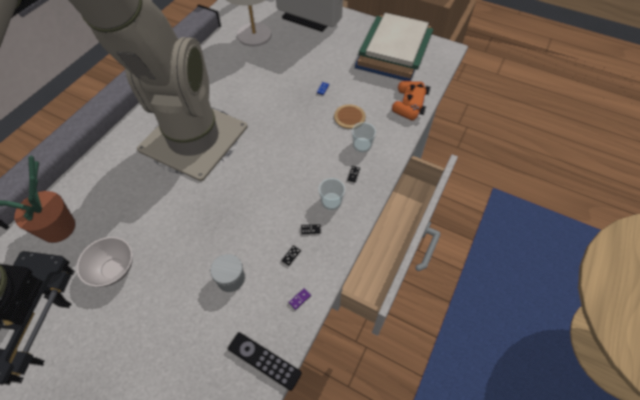

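View pics/side0.png

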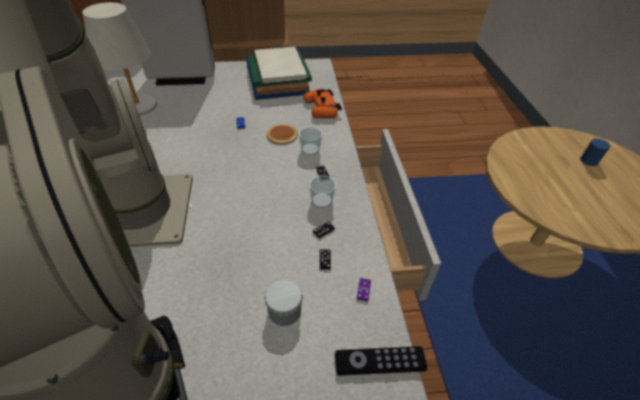

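The scene view shows three black tiles near (353,174), (311,230) and (291,256). The glasses are at (363,137) and (331,193), the purple look-alike is at (299,299), and the drawer is on the right. The side view shows the same layout. Next I'll enlarge and measure.

```bash
cat > m.py <<'E'
from h import *
for f,box in [('scene0',(270,90,450,320)),('side0',(270,120,420,320))]:
    c=load(f); im=c['image']; x0,y0,x1,y1=box
    m=((im.max(2)<75)).astype(np.uint8)
    n,l,st,ce=cv2.connectedComponentsWithStats(m)
    for i in range(1,n):
        if 20<st[i,4]<600 and x0<ce[i,0]<x1 and y0<ce[i,1]<y1:
            ys,xs=np.where(l==i)
            P=np.array([onz(c,(u,v),0.009)[:2] for u,v in zip(xs,ys)],np.float32)
            (q,s,a)=cv2.minAreaRect(P*1000)
            print(f,ce[i].round(1),st[i,4],'ctr',np.round(q,1),'size',np.round(s,1),'ang',round(a,1),'depth',None if dep(c,ce[i]) is None else dep(c,ce[i]).round(4))
s=load('scene0')['image'][90:310,270:470]; d=load('side0')['image'][110:320,260:450]
k=lambda i:cv2.resize(i,(400,int(i.shape[0]*400/i.shape[1])),interpolation=cv2.INTER_CUBIC)[:440]
a,b=k(s),k(d); h=min(len(a),len(b)); cv2.imwrite('pics/crop.png',np.hstack([a[:h],b[:h]])[:,:,::-1])
E
python3 m.py
python3 - <<'E'
from h import *
c=load('scene0')
# edge from depth: world cloud
v,u=np.mgrid[0:400,0:640]
p=cv2.undistortPoints(np.stack([u,v],-1).reshape(-1,1,2).astype(float),c['mtx'],c['distortion']).reshape(400,640,2)
z=c['z_map']; W=np.dstack([p[...,0]*z,p[...,1]*z,z])@c['T'][:3,:3].T+c['T'][:3,3]
W[z==0]=np.nan; np.save('pics/W.npy',W)
for y in np.arange(-.3,.61,.1):
    k=np.abs(W[...,1]-y)<.006
    a=W[k&(np.abs(W[...,2])<.008)&(W[...,0]<.85)]; b=W[k&(W[...,2]<.012)&(W[...,2]>-.03)&(W[...,0]>.6)]
    xs=np.sort(b[:,0]); g=np.diff(xs); i=np.argmax(g) if len(g) else 0
    print(round(y,2),'gap',xs[i:i+2].round(4) if len(g) else None,'max',xs[-1:].round(4))
f=W[(W[...,2]<-.1)&(W[...,2]>-.16)&(W[...,0]>.5)&(W[...,0]<.95)]
print('floor',np.nanpercentile(f,[2,50,98],axis=0).round(3))
k=(W[...,2]>.025)&(W[...,2]<.07)&(W[...,0]>.25)&(W[...,0]<.85)&(W[...,1]>-.4)
n,l,st,ce=cv2.connectedComponentsWithStats(k.astype(np.uint8))
for i in range(1,n):
    if st[i,4]>15: q=W[l==i]; print(ce[i].round(),st[i,4],q.min(0).round(3),q.max(0).round(3))
E
```

```text
scene0 [421.9 110.1] 28 ctr [549.4 407.8] size [12.  26.7] ang 20.4 depth [0.5529 0.3854 0.0305]
scene0 [353.  174.4] 107 ctr [468.   94.8] size [20.7 50.2] ang 10.3 depth [0.4679 0.0954 0.006 ]
scene0 [310.6 229.2] 152 ctr [ 446.2 -108.9] size [45.  22.7] ang 27.9 depth [ 0.4477 -0.1085  0.0083]
scene0 [290.4 255.9] 147 ctr [ 439.6 -194.1] size [48.1 21.9] ang 83.4 depth [ 0.4394 -0.1947  0.0073]
side0 [321.4 170.6] 75 ctr [463.3  98.8] size [23.2 41.2] ang 14.8 depth [0.4639 0.102  0.0074]
side0 [323.4 229.8] 182 ctr [ 443.8 -111. ] size [48.1 29.4] ang 32.0 depth [ 0.4439 -0.1097  0.0072]
side0 [324.5 259.7] 190 ctr [ 435.9 -196.4] size [51.9 20.4] ang 83.4 depth [ 0.436  -0.1955  0.0063]
side0 [285.  317.1] 320 ctr [ 341.  -325.5] size [61.1 36.1] ang 3.4 depth [ 0.3412 -0.3419  0.036 ]
-0.3 gap None max []
-0.2 gap [0.6823 0.6833] max [0.7001]
-0.1 gap [0.6854 0.6864] max [0.7002]
0.0 gap [0.6837 0.6848] max [0.7001]
0.1 gap [0.6865 0.6877] max [0.7002]
0.2 gap [0.6857 0.6871] max [0.7003]
0.3 gap [0.6895 0.6932] max [0.6994]
0.4 gap None max []
0.5 gap None max []
0.6 gap None max []
floor [[ 0.568 -0.2   -0.141]
 [ 0.624  0.026 -0.135]
 [ 0.678  0.271 -0.108]]
[392.  53.] 1433 [0.262 0.488 0.025] [0.481 0.769 0.07 ]
[413.  97.] 848 [0.449 0.355 0.025] [0.563 0.502 0.055]
[364. 134.] 414 [0.412 0.171 0.025] [0.478 0.241 0.063]
[332. 191.] 434 [ 0.42  -0.04   0.025] [0.488 0.028 0.064]
[227. 271.] 894 [ 0.306 -0.343  0.025] [ 0.378 -0.273  0.065]
```

View pics/crop.png

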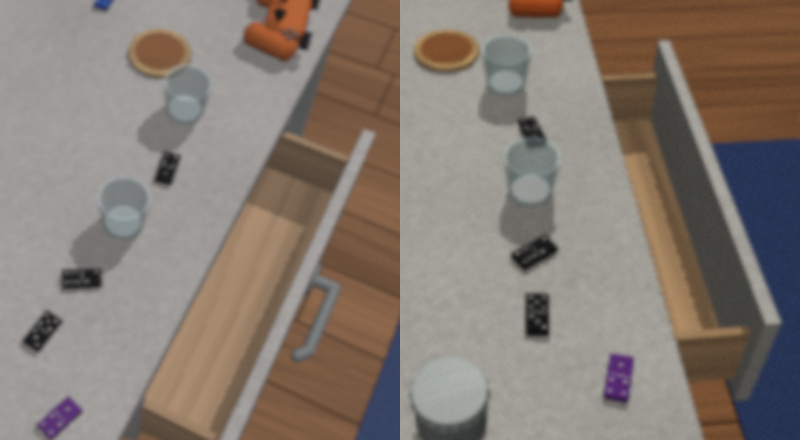

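The crop confirms three black tiles: A between the glasses at about (165,168), B nearly end-on at (80,278), and C at (42,332). The purple tile sits further down at (58,418). Next I need the bench edge, the drawer's width limits, and a helper that gives distances in tool axes.

```bash
cat > go.py <<'E'
import sys
from h import *
from scipy.spatial.transform import Rotation as R
# go.py x y z heading_deg : dp and rotation fractions from the present pose, tool vertical, tool x at heading
s=r.read_state(); x,y,z,hd=map(float,sys.argv[1:5])
R0=R.from_quat(s['eef_rot']); a=np.radians(hd)/2
R1=R.from_quat([np.cos(a),np.sin(a),0,0])
print('t',s['time'],'pos',s['ee_pos'].round(4),'dp',(R0.inv().apply(np.array([x,y,z])-s['ee_pos'])/.15).round(3),'rot',((R0.inv()*R1).as_rotvec()/(2*np.pi)).round(4))
E
python3 - <<'E'
from h import *
W=np.load('pics/W.npy')
t=(W[...,2]>-.012)&(W[...,2]<.004)
f=W[t&(W[...,0]>.66)&(W[...,0]<.72)]; print('front y',f[:,1].min(),f[:,1].max(),'x',f[:,0].min(),f[:,0].max())
for y in [-.15,-.05,.05,.15,.25]:
    b=W[t&(np.abs(W[...,1]-y)<.01)&(W[...,0]<.64)]; print(y,b[:,0].max().round(4))
c=load('scene0');print('purple',onz(c,(299,299),.009),'remote',onz(c,(240,345),.01),onz(c,(290,375),.01),'coaster',onz(c,(349,117),.008))
w=W[(W[...,2]<-.055)&(W[...,2]>-.075)&(W[...,0]>.6)&(W[...,0]<.67)]; print('sides',np.percentile(w[:,1],[1,10,50,90,99]).round(3))
E
python3 go.py .402 -.134 .13 30
```

```text
front y -0.22026046738496502 0.3001630076133772 x 0.6822591071431683 0.700293668133242
-0.15 0.5811
-0.05 0.5808
0.05 0.5811
0.15 0.5811
0.25 0.5812
purple [ 0.51073334 -0.27885663  0.009     ] remote [ 0.44943943 -0.42625364  0.01      ] [ 0.57403022 -0.42846216  0.01      ] coaster [0.36663048 0.2793787  0.008     ]
sides [-0.201 -0.2    0.269  0.273  0.275]
t 0.15 pos [ 0.2159 -0.5862  0.222 ] dp [ 2.206 -2.4    0.616] rot [-0.0002 -0.     -0.0272]
```

```bash
python3 -m pendant '[{"dp":[0.25,-0.27,0],"rotation":[0,0,-0.014],"jaw":0},{"dp":[0.5,-0.54,0],"rotation":[0,0,-0.0272],"jaw":0},{"dp":[0.75,-0.8,0],"rotation":[0,0,-0.0272],"jaw":0},{"dp":[0.9,-0.98,0],"rotation":[0,0,-0.0272],"jaw":0},{"dp":[0.9,-0.98,0],"rotation":[0,0,-0.0272],"jaw":0}]'; python3 go.py .402 -.134 .13 30
```

```text
time: 0.78
ee_pos: [0.2932, -0.3997, 0.2228]
eef_rot: [0.965, 0.261, 0.0, 0.0]
ft_force: [0.2, -0.6, -0.2]
width: 0.0451
grip_force: 0.0
t 0.775 pos [ 0.2932 -0.3997  0.2228] dp [ 1.519 -1.165  0.619] rot [ 0.     -0.      0.0007]
```

```bash
python3 -m pendant '[{"dp":[0.25,-0.2,0],"rotation":[0,0,0],"jaw":0},{"dp":[0.5,-0.4,0],"rotation":[0,0,0],"jaw":0},{"dp":[0.75,-0.6,0.1],"rotation":[0,0,0],"jaw":0},{"dp":[0.95,-0.8,0.25],"rotation":[0,0,0],"jaw":0},{"dp":[1,-0.95,0.4],"rotation":[0,0,0],"jaw":0},{"dp":[1,-1,0.5],"rotation":[0,0,0],"jaw":0},{"dp":[1,-1,0.5],"rotation":[0,0,0],"jaw":0}]'; python3 go.py .402 -.134 .05 30
python3 - <<'E'
from h import *
snap('wrist','w1')
E
```

```text
time: 1.65
ee_pos: [0.346, -0.1978, 0.147]
eef_rot: [0.966, 0.258, -0.0, -0.0]
ft_force: [-0.7, -0.9, 0.2]
width: 0.0006
grip_force: 0.0
t 1.65 pos [ 0.346  -0.1978  0.147 ] dp [ 0.536 -0.181  0.646] rot [-0.0002  0.0001 -0.0002]
```

View pics/w1.png

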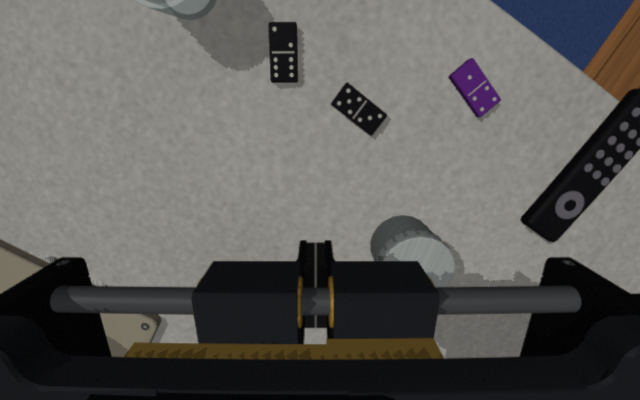

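In the wrist view, tile B at (284,52) lines up with the tool heading and C is at (359,109). I'll triangulate both from this view and carry on.

Run:
```python
from h import *
c=load('w1'); im=c['image']; m=(im.max(2)<60).astype(np.uint8); m=cv2.morphologyEx(m,cv2.MORPH_CLOSE,np.ones((7,7)))
n,l,st,ce=cv2.connectedComponentsWithStats(m)
for i in range(1,n):
    if 500<st[i,4]<4000 and ce[i][1]<180:
        ys,xs=np.where(l==i); P=np.array([onz(c,(u,v),.009)[:2] for u,v in zip(xs,ys)],np.float32)
        print(ce[i].round(),st[i,4],cv2.minAreaRect(P*1000),'depth',dep(c,ce[i]))
        for f,uv in [('scene0',(310.6,229.2)),('scene0',(290.4,255.9))]:
            d=load(f); a=d['T'][:3,:3]@ray(d,uv); b=c['T'][:3,:3]@ray(c,ce[i]); o1=d['T'][:3,3]; o2=c['T'][:3,3]
            t=np.linalg.lstsq(np.c_[a,-b],o2-o1,rcond=None)[0]; p=o1+a*t[0]; q=o2+b*t[1]; print('  tri',((p+q)/2).round(4),'miss',np.linalg.norm(p-q).round(4))
```

```text
[283.  52.] 1690 ((446.0801086425781, -106.76880645751953), (49.69739532470703, 25.198421478271484), 29.60495948791504) depth [ 0.44666178 -0.10664259  0.00979937]
  tri [ 0.4468 -0.1061  0.0043] miss 0.001
  tri [ 0.4338 -0.1281 -0.0727] miss 0.0791
[359. 109.] 1397 ((438.3164978027344, -191.97335815429688), (49.397850036621094, 24.360801696777344), 83.32282257080078) depth [ 0.43849774 -0.19135722  0.01033714]
  tri [ 0.454  -0.1673  0.1077] miss 0.0492
  tri [ 0.4385 -0.1926  0.0025] miss 0.0012
```

```bash
python3 -m pendant '[{"dp":[0.25,-0.1,0.3],"rotation":[0,0,0],"jaw":0},{"dp":[0.5,-0.19,0.6],"rotation":[0,0,0],"jaw":0},{"dp":[0.56,-0.19,0.65],"rotation":[0,0,0],"jaw":0},{"dp":[0.56,-0.19,0.65],"rotation":[0,0,0],"jaw":0}]'; python3 go.py .404 -.131 .004 29.6
```

```text
time: 2.2
ee_pos: [0.4059, -0.1312, 0.0504]
eef_rot: [0.966, 0.259, 0.0, -0.0]
ft_force: [-0.5, -0.8, 0.6]
width: 0.0004
grip_force: 0.0
t 2.2 pos [ 0.4059 -0.1312  0.0504] dp [-0.011 -0.008  0.309] rot [-0.     -0.0001  0.001 ]
```

```bash
python3 -m pendant '[{"dp":[-0.01,0,0.15],"rotation":[0,0,0],"jaw":0},{"dp":[-0.01,0,0.27],"rotation":[0,0,0],"jaw":0},{"dp":[-0.01,0,0.31],"rotation":[0,0,0],"jaw":0},{"dp":[-0.01,0,0.31],"rotation":[0,0,0],"jaw":0},{"dp":[0.05,0,0.31],"rotation":[0,0,0],"jaw":0},{"dp":[0.12,0,0.31],"rotation":[0,0,0],"jaw":0},{"dp":[0.2,0,0.31],"rotation":[0,0,0],"jaw":0}]'; python3 -m pendant '[{"dp":[0.1,0,0],"rotation":[0,0,0],"jaw":0},{"dp":[0.2,0,0],"rotation":[0,0,0],"jaw":0},{"dp":[0.3,0,0],"rotation":[0,0,0],"jaw":0},{"dp":[0.4,0,0],"rotation":[0,0,0],"jaw":0},{"dp":[0.5,0,0],"rotation":[0,0,0],"jaw":0},{"dp":[0.6,0,0],"rotation":[0,0,0],"jaw":0}]';  python3 go.py .592 -.022 .004 29.6
python3 - <<'E'
from h import *
c=snap('scene','s2'); cv2.imwrite('pics/s2c.png',cv2.resize(c['image'][90:340,230:480],(750,600),interpolation=cv2.INTER_CUBIC)[:,:,::-1])
E
```

```text
time: 3.08
ee_pos: [0.4323, -0.1149, 0.0039]
eef_rot: [0.966, 0.259, 0.0, 0.0]
ft_force: [-0.6, -0.8, -0.2]
width: 0.0005
grip_force: 0.1
time: 3.82
ee_pos: [0.51, -0.0698, 0.0035]
eef_rot: [0.966, 0.259, -0.0, 0.0]
ft_force: [0.2, 0.1, 1.0]
width: 0.0001
grip_force: 0.1
t 3.825 pos [ 0.51   -0.0698  0.0035] dp [ 0.633 -0.003 -0.003] rot [0.     0.     0.0011]
```

View pics/s2c.png

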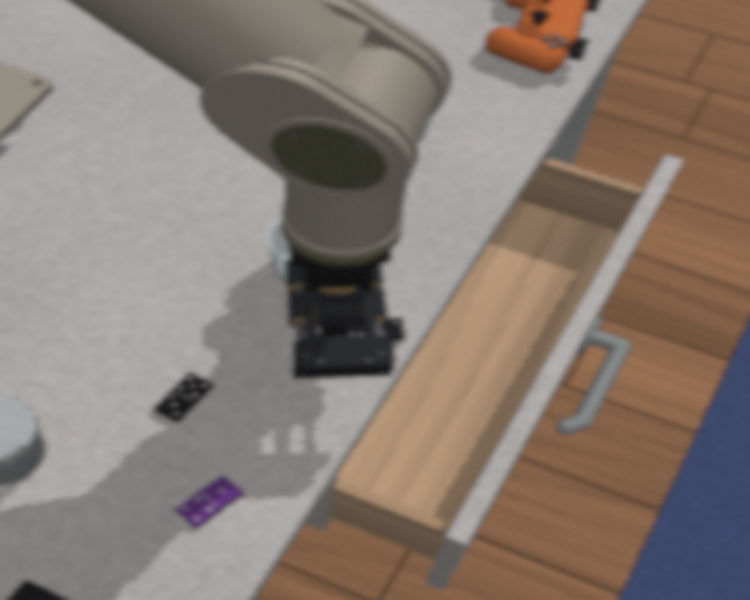

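The gripper hides tile B, and C at (185,397) hasn't moved. The push continues past the edge.

```bash
python3 -m pendant '[{"dp":[0.08,0,0],"rotation":[0,0,0],"jaw":0},{"dp":[0.16,0,0],"rotation":[0,0,0],"jaw":0},{"dp":[0.24,0,0],"rotation":[0,0,0],"jaw":0},{"dp":[0.32,0,0],"rotation":[0,0,0],"jaw":0},{"dp":[0.4,0,0],"rotation":[0,0,0],"jaw":0},{"dp":[0.5,0,0],"rotation":[0,0,0],"jaw":0},{"dp":[0.63,0,0],"rotation":[0,0,0],"jaw":0},{"dp":[0.63,0,0],"rotation":[0,0,0],"jaw":0}]'; python3 -m pendant '[{"dp":[-0.1,0,-0.3],"rotation":[0,0,0],"jaw":0},{"dp":[-0.1,0,-0.7],"rotation":[0,0,0],"jaw":0},{"dp":[-0.1,0,-0.8],"rotation":[0,0,0],"jaw":0}]'; python3 go.py .43 -.25 .11 90
python3 - <<'E'
from h import *
c=snap('wrist','w3'); c=snap('scene','s3'); im=c['image']
m=(im.max(2)<75).astype(np.uint8); n,l,st,ce=cv2.connectedComponentsWithStats(m)
for i in range(1,n):
    p=dep(c,ce[i])
    if st[i,4]>15 and p is not None and .4<p[0]<.72 and p[2]<.03: print(ce[i],st[i,4],p)
E
```

```text
time: 4.88
ee_pos: [0.5921, -0.0216, 0.0036]
eef_rot: [0.966, 0.26, 0.0, -0.0]
ft_force: [-0.5, 0.1, -0.5]
width: 0.0004
grip_force: 0.0
time: 5.25
ee_pos: [0.5796, -0.0308, 0.1275]
eef_rot: [0.966, 0.259, 0.003, 0.001]
ft_force: [-0.6, -0.3, -0.4]
width: 0.0005
grip_force: 0.0
t 5.25 pos [ 0.5796 -0.0308  0.1275] dp [-1.594  0.767  0.113] rot [ 0.0009 -0.0003 -0.1667]
[439.23144105  20.66375546] 229 [ 0.40398857  1.09196374 -0.15170778]
[353.         174.55102041] 98 [0.46852698 0.09370078 0.0077067 ]
[290.11764706 256.07352941] 136 [ 0.43929632 -0.19587775  0.00831415]
[382.464 262.512] 125 [ 0.63245662 -0.04281571 -0.12909321]
[265.56877579 361.630674  ] 1454 [ 0.51677649 -0.43030057  0.01547001]
[246.86111111 348.38888889] 36 [ 0.46826717 -0.4263453   0.01775787]
```

View pics/w3.png

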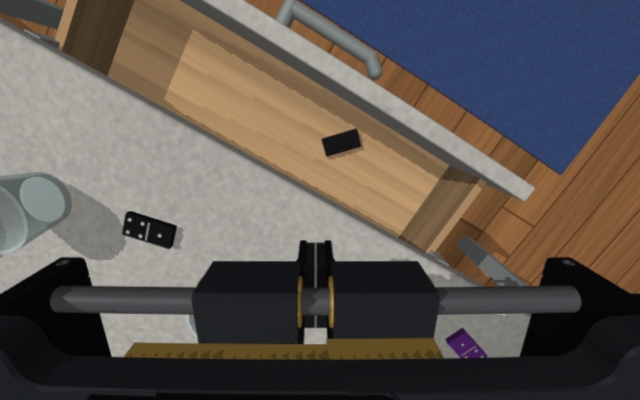

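Tile B is in the drawer at (342,143), and A sits at (150,230) by the glass. C comes next: first an end push towards +y, then off the edge.

```bash
python3 go.py .4325 -.2436 .1 -6.6; python3 -m pendant '[{"dp":[-0.2,0.2,0],"rotation":[0,0,0.025],"jaw":0},{"dp":[-0.4,0.4,0],"rotation":[0,0,0.05],"jaw":0},{"dp":[-0.6,0.6,0],"rotation":[0,0,0.075],"jaw":0},{"dp":[-0.8,0.75,0],"rotation":[0,0,0.1],"jaw":0},{"dp":[-1,0.75,0],"rotation":[0,0,0.1017],"jaw":0},{"dp":[-1,0.75,0],"rotation":[0,0,0.1017],"jaw":0}]'; python3 go.py .4325 -.2436 .05 -6.6
```

```text
t 5.35 pos [ 0.5788 -0.031   0.1252] dp [-1.553  0.74   0.167] rot [ 0.0003 -0.0004  0.1016]
time: 6.1
ee_pos: [0.5016, -0.2047, 0.1215]
eef_rot: [0.998, -0.059, -0.002, 0.0]
ft_force: [0.9, -0.5, 0.3]
width: 0.001
grip_force: 0.0
t 6.1 pos [ 0.5016 -0.2047  0.1215] dp [-0.425  0.312  0.478] rot [ 0.      0.0006 -0.0006]
```

```bash
python3 -m pendant '[{"dp":[-0.3,0.2,0],"rotation":[0,0,0],"jaw":0},{"dp":[-0.425,0.312,0.15],"rotation":[0,0,0],"jaw":0},{"dp":[-0.425,0.312,0.4],"rotation":[0,0,0],"jaw":0},{"dp":[-0.425,0.312,0.45],"rotation":[0,0,0],"jaw":0}]'; python3 go.py .4325 -.2436 .004 -6.6
```

```text
time: 6.6
ee_pos: [0.4341, -0.2406, 0.0533]
eef_rot: [0.998, -0.057, -0.002, -0.001]
ft_force: [-1.3, 0.7, 1.2]
width: 0.0004
grip_force: 0.0
t 6.6 pos [ 0.4341 -0.2406  0.0533] dp [-0.007  0.022  0.328] rot [-0.0004  0.0007  0.0001]
```

```bash
python3 -m pendant '[{"dp":[0,0.02,0.15],"rotation":[0,0,0],"jaw":0},{"dp":[0,0.02,0.28],"rotation":[0,0,0],"jaw":0},{"dp":[0,0.02,0.328],"rotation":[0,0,0],"jaw":0},{"dp":[0,0.02,0.328],"rotation":[0,0,0],"jaw":0},{"dp":[0,-0.05,0.328],"rotation":[0,0,0],"jaw":0},{"dp":[0,-0.13,0.328],"rotation":[0,0,0],"jaw":0}]';python3 -m pendant '[{"dp":[0,-0.09,0],"rotation":[0,0,0],"jaw":0},{"dp":[0,-0.18,0],"rotation":[0,0,0],"jaw":0},{"dp":[0,-0.27,0],"rotation":[0,0,0],"jaw":0},{"dp":[0,-0.36,0],"rotation":[0,0,0],"jaw":0},{"dp":[0,-0.44,0],"rotation":[0,0,0],"jaw":0},{"dp":[0,-0.44,0],"rotation":[0,0,0],"jaw":0}]';python3 -m pendant '[{"dp":[0,0.1,0],"rotation":[0,0,0],"jaw":0},{"dp":[0,0.15,-0.25],"rotation":[0,0,0],"jaw":0.25},{"dp":[-0.3,0.15,-0.6],"rotation":[0,0,0],"jaw":0.25},{"dp":[-0.5,0.1,-0.9],"rotation":[0,0,0],"jaw":0.25},{"dp":[-0.5,0.1,-0.9],"rotation":[0,0,0],"jaw":0.25}]'
cat > tiles.py <<'E'
import sys
from h import *
f=sys.argv[1]; c=snap('wrist',f); im=c['image']; m=(im.max(2)<60).astype(np.uint8); m=cv2.morphologyEx(m,cv2.MORPH_CLOSE,np.ones((7,7)))
n,l,st,ce=cv2.connectedComponentsWithStats(m)
for i in range(1,n):
    if 500<st[i,4]<6000 and ce[i][1]<250:
        ys,xs=np.where(l==i); P=np.array([onz(c,(u,v),.009)[:2] for u,v in zip(xs,ys)],np.float32)
        print(ce[i].round(),st[i,4],cv2.minAreaRect(P*1000),'depth',dep(c,ce[i]))
E
python3 tiles.py w4
```

```text
time: 7.35
ee_pos: [0.4385, -0.222, 0.0075]
eef_rot: [0.998, -0.058, 0.001, 0.0]
ft_force: [0.2, -0.3, 0.1]
width: 0.0007
grip_force: 0.2
time: 8.1
ee_pos: [0.4457, -0.1562, 0.0068]
eef_rot: [0.998, -0.057, 0.0, -0.0]
ft_force: [0.9, -0.2, -0.6]
width: 0.0006
grip_force: 0.0
time: 8.72
ee_pos: [0.3695, -0.1657, 0.1459]
eef_rot: [0.998, -0.059, 0.003, 0.002]
ft_force: [0.5, -1.3, -0.1]
width: 0.021
grip_force: 0.0
[581.  52.] 4710 ((474.1915283203125, -429.02630615234375), (53.3011474609375, 92.62016296386719), 87.10403442382812) depth [ 0.47600438 -0.41805116  0.01955176]
[ 40. 130.] 1350 ((467.9954528808594, 95.20906829833984), (25.246000289916992, 54.92677307128906), 10.452421188354492) depth [0.46808395 0.09433634 0.00954844]
[258. 123.] 1355 ((446.4253234863281, -120.35987854003906), (49.666290283203125, 23.207717895507812), 82.92408752441406) depth [ 0.44661093 -0.12073312  0.01026809]
[441. 198.] 1407 ((344.0649108886719, -296.47186279296875), (48.85566329956055, 74.84486389160156), 58.72420883178711) depth [ 0.36113895 -0.28170426  0.03973782]
```

View pics/w4.png

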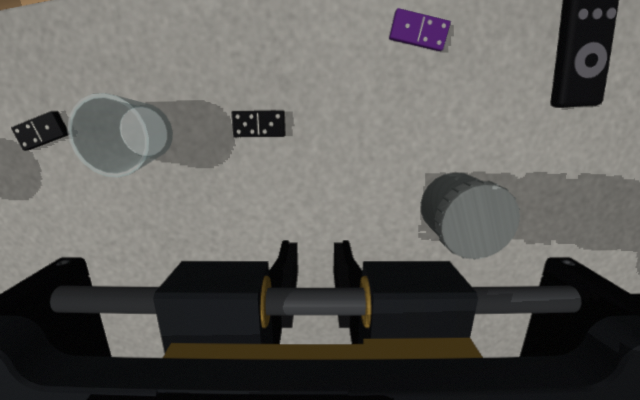

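C is now at (0.446,-0.120), clear of the glass at (120,133) in the wrist view. Next I push it along +x.

```bash
python3 go.py .412 -.117 .05 -7;  python3 -m pendant '[{"dp":[0.15,-0.15,0.2],"rotation":[0,0,0],"jaw":0.25},{"dp":[0.2,-0.3,0.5],"rotation":[0,0,0],"jaw":0.25},{"dp":[0.23,-0.35,0.6],"rotation":[0,0,0],"jaw":0.25},{"dp":[0.23,-0.35,0.6],"rotation":[0,0,0],"jaw":0.25}]'; python3 go.py .412 -.117 .004 -7
```

```text
t 8.775 pos [ 0.3694 -0.1655  0.1438] dp [ 0.241 -0.356  0.625] rot [ 0.0004 -0.0007  0.0007]
time: 9.28
ee_pos: [0.409, -0.1154, 0.0509]
eef_rot: [0.998, -0.057, -0.001, -0.001]
ft_force: [-0.9, -0.8, -0.2]
width: 0.0219
grip_force: 0.0
t 9.275 pos [ 0.409  -0.1154  0.0509] dp [0.022 0.009 0.313] rot [-0.0002  0.0004  0.0012]
```

```bash
python3 -m pendant '[{"dp":[0,0,0.15],"rotation":[0,0,0],"jaw":0.25},{"dp":[0,0,0.27],"rotation":[0,0,0],"jaw":0.25},{"dp":[0,0,0.313],"rotation":[0,0,0],"jaw":0.25},{"dp":[0,0,0.313],"rotation":[0,0,0],"jaw":0.25},{"dp":[0.07,-0.01,0.313],"rotation":[0,0,0],"jaw":0.25},{"dp":[0.14,-0.017,0.313],"rotation":[0,0,0],"jaw":0.25},{"dp":[0.22,-0.026,0.313],"rotation":[0,0,0],"jaw":0.25},{"dp":[0.3,-0.036,0.313],"rotation":[0,0,0],"jaw":0.25}]'; python3 -m pendant '[{"dp":[0.08,-0.01,0],"rotation":[0,0,0],"jaw":0.25},{"dp":[0.16,-0.02,0],"rotation":[0,0,0],"jaw":0.25},{"dp":[0.24,-0.03,0],"rotation":[0,0,0],"jaw":0.25},{"dp":[0.32,-0.04,0],"rotation":[0,0,0],"jaw":0.25},{"dp":[0.4,-0.05,0],"rotation":[0,0,0],"jaw":0.25},{"dp":[0.48,-0.06,0],"rotation":[0,0,0],"jaw":0.25},{"dp":[0.56,-0.07,0],"rotation":[0,0,0],"jaw":0.25}]'; python3 go.py .596 -.117 .004 -7
```

```text
time: 10.28
ee_pos: [0.456, -0.1151, 0.005]
eef_rot: [0.998, -0.058, 0.0, 0.0]
ft_force: [-0.3, -0.5, -0.2]
width: 0.0223
grip_force: 0.1
time: 11.15
ee_pos: [0.5403, -0.1144, 0.0048]
eef_rot: [0.998, -0.058, -0.0, 0.0]
ft_force: [-0.8, -0.1, 0.9]
width: 0.0217
grip_force: 0.1
t 11.15 pos [ 0.5403 -0.1144  0.0048] dp [ 0.371 -0.025  0.006] rot [0.     0.     0.0011]
```

Now push C over the edge, then retreat up and start towards tile A.

```bash
python3 -m pendant '[{"dp":[0.07,-0.01,0],"rotation":[0,0,0],"jaw":0.25},{"dp":[0.14,-0.02,0],"rotation":[0,0,0],"jaw":0.25},{"dp":[0.21,-0.025,0],"rotation":[0,0,0],"jaw":0.25},{"dp":[0.29,-0.03,0],"rotation":[0,0,0],"jaw":0.25},{"dp":[0.38,-0.03,0],"rotation":[0,0,0],"jaw":0.25},{"dp":[0.38,-0.03,0],"rotation":[0,0,0],"jaw":0.25}]'; python3 -m pendant '[{"dp":[-0.1,0,-0.2],"rotation":[0,0,0],"jaw":0.25},{"dp":[-0.1,0,-0.6],"rotation":[0,0,0],"jaw":0.25},{"dp":[-0.3,0,-0.9],"rotation":[0,0,0.0],"jaw":0.25},{"dp":[-0.6,-0.2,-0.95],"rotation":[0,0,-0.024],"jaw":0.25},{"dp":[-0.9,-0.45,-0.95],"rotation":[0,0,-0.0485],"jaw":0.25},{"dp":[-1,-0.7,-0.95],"rotation":[0,0,-0.0485],"jaw":0.25},{"dp":[-1,-0.8,-0.95],"rotation":[0,0,-0.0485],"jaw":0.25}]'; python3 go.py .433 .089 .05 10.5; python3 tiles.py w5
python3 - <<'E'
from h import *
c=snap('side','d5'); im=c['image']
m=(im.max(2)<75).astype(np.uint8); n,l,st,ce=cv2.connectedComponentsWithStats(m)
for i in range(1,n):
    p=dep(c,ce[i])
    if st[i,4]>15 and p is not None and .4<p[0]<.72 and p[2]<.03 and abs(p[1])<.4: print('side',ce[i].round(),st[i,4],p.round(3))
E
```

```text
time: 11.9
ee_pos: [0.5977, -0.1164, 0.0049]
eef_rot: [0.998, -0.058, 0.0, -0.0]
ft_force: [0.4, -0.1, 0.0]
width: 0.0216
grip_force: 0.0
time: 12.78
ee_pos: [0.4606, 0.0217, 0.1477]
eef_rot: [0.995, 0.096, 0.0, 0.001]
ft_force: [0.2, -0.3, -0.4]
width: 0.0219
grip_force: 0.0
t 12.775 pos [0.4606 0.0217 0.1477] dp [-0.095 -0.476  0.651] rot [ 0.0002 -0.0001  0.0014]
[141.  14.] 623 ((593.025634765625, 204.619873046875), (26.167198181152344, 18.704933166503906), 2.1888222694396973) depth [ 0.61206813  0.26737113 -0.10569779]
[388.  50.] 762 ((604.8966064453125, -16.845550537109375), (16.64459991455078, 34.411460876464844), 46.29514694213867) depth [ 0.63184779 -0.04150583 -0.12471453]
[242. 173.] 1190 ((468.0569763183594, 98.19115447998047), (24.565895080566406, 50.272159576416016), 10.748316764831543) depth [0.46894716 0.09795263 0.00998928]
side [407. 229.] 2208 [ 0.681 -0.055 -0.08 ]
side [321. 171.] 71 [0.464 0.102 0.006]
side [387. 240.] 103 [ 0.635 -0.047 -0.129]
```

Run:
```python
from h import *
a=load('w5')['image'][:210]; b=load('d5')['image'][130:330,300:480]; 
b=cv2.resize(b,(400,380),interpolation=cv2.INTER_CUBIC); a=cv2.resize(a,(800,210)); 
s=snap('scene','s5')['image'][170:335,300:480]; s=cv2.resize(s,(400,380),interpolation=cv2.INTER_CUBIC)
cv2.imwrite('pics/comp5.png',np.vstack([a,np.hstack([b,s])])[:,:,::-1])
```

```text
(no output)
```

View pics/comp5.png

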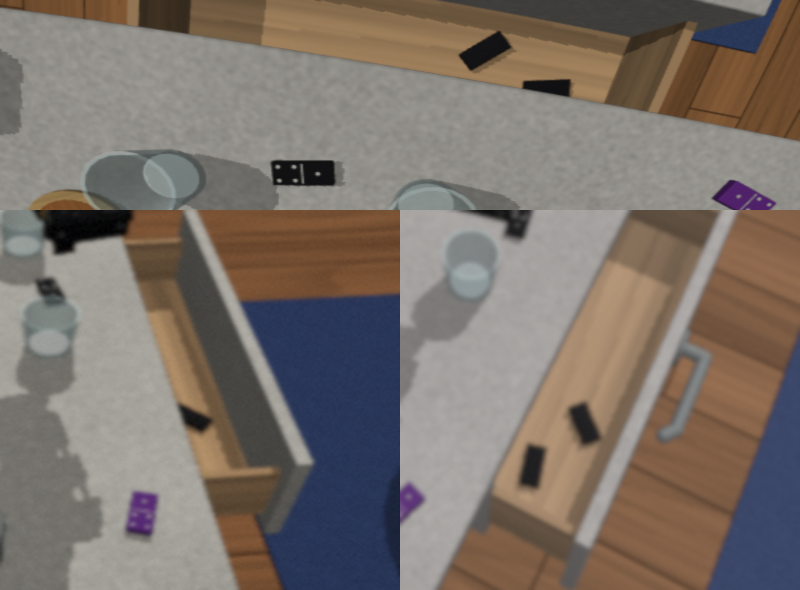

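The composite shows both swept tiles on the drawer floor, at (583,423) and (532,466) in the scene crop. A is at (303,173), clear between the glasses.

```bash
python3 -m pendant '[{"dp":[-0.1,-0.25,0],"rotation":[0,0,0],"jaw":0.25},{"dp":[-0.09,-0.45,0.2],"rotation":[0,0,0],"jaw":0.25},{"dp":[-0.09,-0.475,0.45],"rotation":[0,0,0],"jaw":0.25},{"dp":[-0.09,-0.475,0.62],"rotation":[0,0,0],"jaw":0.25},{"dp":[-0.09,-0.475,0.62],"rotation":[0,0,0],"jaw":0.25}]'; python3 go.py .434 .0895 .005 10.6
```

```text
time: 13.55
ee_pos: [0.4338, 0.0862, 0.0528]
eef_rot: [0.996, 0.094, -0.002, -0.0]
ft_force: [-0.2, -0.3, -0.0]
width: 0.0213
grip_force: 0.0
t 13.55 pos [0.4338 0.0862 0.0528] dp [ 0.007 -0.021  0.319] rot [-0.0002  0.0006  0.0005]
```

```bash
python3 -m pendant '[{"dp":[0,-0.02,0.15],"rotation":[0,0,0],"jaw":0.25},{"dp":[0,-0.02,0.27],"rotation":[0,0,0],"jaw":0.25},{"dp":[0,-0.02,0.319],"rotation":[0,0,0],"jaw":0.25},{"dp":[0,-0.02,0.319],"rotation":[0,0,0],"jaw":0.25},{"dp":[0.07,-0.02,0.319],"rotation":[0,0,0],"jaw":0.25},{"dp":[0.14,-0.02,0.319],"rotation":[0,0,0],"jaw":0.25},{"dp":[0.22,-0.02,0.319],"rotation":[0,0,0],"jaw":0.25},{"dp":[0.3,-0.02,0.319],"rotation":[0,0,0],"jaw":0.25}]'; python3 -m pendant '[{"dp":[0.08,0,0],"rotation":[0,0,0],"jaw":0.25},{"dp":[0.16,0,0],"rotation":[0,0,0],"jaw":0.25},{"dp":[0.24,0,0],"rotation":[0,0,0],"jaw":0.25},{"dp":[0.32,0,0],"rotation":[0,0,0],"jaw":0.25},{"dp":[0.4,0,0],"rotation":[0,0,0],"jaw":0.25},{"dp":[0.46,0,0],"rotation":[0,0,0],"jaw":0.25}]'; python3 go.py .596 .118 .004 10.6
```

```text
time: 14.55
ee_pos: [0.4795, 0.0991, 0.0066]
eef_rot: [0.996, 0.095, 0.0, -0.0]
ft_force: [0.2, -0.2, 0.5]
width: 0.0215
grip_force: 0.1
time: 15.3
ee_pos: [0.547, 0.112, 0.0065]
eef_rot: [0.996, 0.095, 0.0, -0.0]
ft_force: [0.3, -0.3, -0.5]
width: 0.0216
grip_force: 0.1
t 15.3 pos [0.547  0.112  0.0065] dp [0.328 0.022 0.017] rot [ 0.     -0.      0.0007]
```

```bash
python3 -m pendant '[{"dp":[0.07,0,0],"rotation":[0,0,0],"jaw":0.25},{"dp":[0.14,0,0],"rotation":[0,0,0],"jaw":0.25},{"dp":[0.21,0,0],"rotation":[0,0,0],"jaw":0.25},{"dp":[0.28,0,0],"rotation":[0,0,0],"jaw":0.25},{"dp":[0.35,0,0],"rotation":[0,0,0],"jaw":0.25},{"dp":[0.35,0,0],"rotation":[0,0,0],"jaw":0.25}]'; python3 -m pendant '[{"dp":[-0.05,0,-0.2],"rotation":[0,0,0],"jaw":0},{"dp":[-0.05,0,-0.45],"rotation":[0,0,0],"jaw":0},{"dp":[-0.05,0,-0.55],"rotation":[0,0,0],"jaw":0},{"dp":[-0.05,0,-0.55],"rotation":[0,0,0],"jaw":0}]'; python3 go.py .74 .04 .09 0
python3 - <<'E'
from h import *
c=snap('scene','s6'); a=c['image'][90:340,230:480]; b=snap('wrist','w6')['image']
cv2.imwrite('pics/comp6.png',np.hstack([cv2.resize(a,(400,400),interpolation=cv2.INTER_CUBIC),cv2.resize(b,(400,250))if 0 else b[:,120:520]])[:,:,::-1])
E
```

```text
time: 16.05
ee_pos: [0.5984, 0.122, 0.0065]
eef_rot: [0.996, 0.095, 0.0, -0.0]
ft_force: [-0.8, 0.4, -0.1]
width: 0.0217
grip_force: 0.0
time: 16.55
ee_pos: [0.5908, 0.1203, 0.0896]
eef_rot: [0.996, 0.094, 0.001, 0.0]
ft_force: [-0.1, 0.9, -0.5]
width: 0.0007
grip_force: 0.0
t 16.55 pos [0.5908 0.1203 0.0896] dp [ 0.876  0.713 -0.001] rot [ 0.     -0.0002  0.0301]
```

View pics/comp6.png

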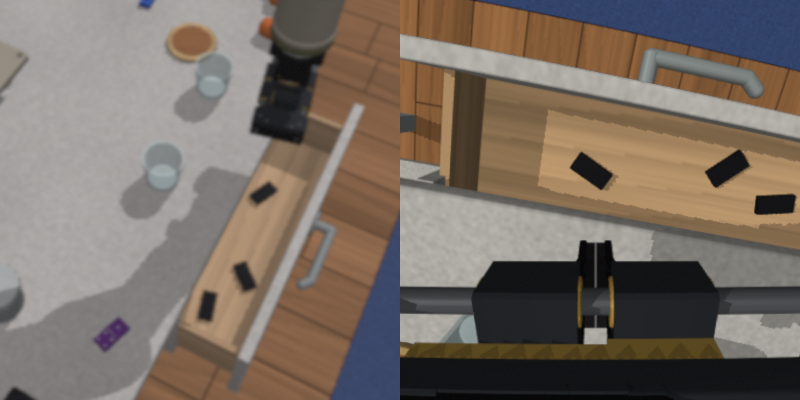

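All three tiles are in the drawer: (262,192), (245,275) and (207,305) in the left pane. Now I move beyond the drawer front and lower the tool.

```bash
python3 -m pendant '[{"dp":[0.25,0.15,0],"rotation":[0,0,0.015],"jaw":0},{"dp":[0.5,0.3,0],"rotation":[0,0,0.03],"jaw":0},{"dp":[0.75,0.5,0],"rotation":[0,0,0.03],"jaw":0},{"dp":[0.93,0.58,0],"rotation":[0,0,0.03],"jaw":0},{"dp":[0.93,0.58,0],"rotation":[0,0,0.03],"jaw":0},{"dp":[0.93,0.58,0],"rotation":[0,0,0.03],"jaw":0}]'; python3 go.py .735 .06 -.035 0
```

```text
time: 17.4
ee_pos: [0.7426, 0.0619, 0.0875]
eef_rot: [1.0, 0.001, -0.001, -0.0]
ft_force: [-0.5, -0.7, -0.5]
width: 0.0004
grip_force: 0.0
t 17.4 pos [0.7426 0.0619 0.0875] dp [-0.049  0.013  0.817] rot [-0.      0.0004  0.0003]
```

```bash
python3 -m pendant '[{"dp":[-0.02,0,0.25],"rotation":[0,0,0],"jaw":0},{"dp":[-0.04,0,0.5],"rotation":[0,0,0],"jaw":0},{"dp":[-0.05,0,0.75],"rotation":[0,0,0],"jaw":0},{"dp":[-0.05,0,0.81],"rotation":[0,0,0],"jaw":0},{"dp":[-0.05,0,0.81],"rotation":[0,0,0],"jaw":0},{"dp":[-0.1,0,0.81],"rotation":[0,0,0],"jaw":0},{"dp":[-0.17,0,0.81],"rotation":[0,0,0],"jaw":0},{"dp":[-0.24,0,0.81],"rotation":[0,0,0],"jaw":0}]'; python3 -m pendant '[{"dp":[-0.07,0,0],"rotation":[0,0,0],"jaw":0},{"dp":[-0.14,0,0],"rotation":[0,0,0],"jaw":0},{"dp":[-0.21,0,0],"rotation":[0,0,0],"jaw":0},{"dp":[-0.28,0,0],"rotation":[0,0,0],"jaw":0},{"dp":[-0.35,0,0],"rotation":[0,0,0],"jaw":0},{"dp":[-0.42,0,0],"rotation":[0,0,0],"jaw":0}]'; python3 go.py .61 .06 -.035 0
```

```text
time: 18.4
ee_pos: [0.708, 0.0612, -0.0314]
eef_rot: [1.0, 0.0, 0.001, -0.0]
ft_force: [7.1, 1.0, 0.2]
width: 0.0005
grip_force: 3.0
time: 19.15
ee_pos: [0.6441, 0.0611, -0.0324]
eef_rot: [1.0, 0.0, 0.0, 0.0]
ft_force: [3.9, 0.2, 3.7]
width: 0.0001
grip_force: 1.7
t 19.15 pos [ 0.6441  0.0611 -0.0324] dp [-0.228  0.007  0.017] rot [ 0.     -0.      0.0002]
```

```bash
python3 -m pendant '[{"dp":[-0.06,0,0],"rotation":[0,0,0],"jaw":0},{"dp":[-0.12,0,0],"rotation":[0,0,0],"jaw":0},{"dp":[-0.17,0,0],"rotation":[0,0,0],"jaw":0},{"dp":[-0.2,0,0],"rotation":[0,0,0],"jaw":0},{"dp":[-0.21,0,0],"rotation":[0,0,0],"jaw":0},{"dp":[-0.22,0,0],"rotation":[0,0,0],"jaw":0}]'; python3 -m pendant '[{"dp":[-0.01,0,0],"rotation":[0,0,0],"jaw":0},{"dp":[-0.02,0,0],"rotation":[0,0,0],"jaw":0}]'
```

```text
time: 19.9
ee_pos: [0.6117, 0.061, -0.0327]
eef_rot: [1.0, 0.0, -0.0, -0.0]
ft_force: [2.2, 1.0, -0.1]
width: 0.0001
grip_force: 1.3
time: 20.15
ee_pos: [0.6112, 0.061, -0.0323]
eef_rot: [1.0, 0.0, 0.002, -0.0]
ft_force: [17.3, 0.7, -12.8]
width: 0.0005
grip_force: 8.8
```

The force jumped while the tool stopped moving, so the drawer is on its stop. Next I retreat and check.

```bash
python3 -m pendant '[{"dp":[0.1,0,0],"rotation":[0,0,0],"jaw":0},{"dp":[0.3,0,0],"rotation":[0,0,0],"jaw":0},{"dp":[0.4,0,-0.3],"rotation":[0,0,0],"jaw":0},{"dp":[0.4,0,-0.7],"rotation":[0,0,0],"jaw":0},{"dp":[0.4,0,-1],"rotation":[0,0,0],"jaw":0},{"dp":[0.4,0,-1],"rotation":[0,0,0],"jaw":0},{"dp":[0.4,0,-1],"rotation":[0,0,0],"jaw":0}]'
python3 - <<'E'
from h import *
c=snap('scene','s7')
v,u=np.mgrid[0:400,0:640]
p=cv2.undistortPoints(np.stack([u,v],-1).reshape(-1,1,2).astype(float),c['mtx'],c['distortion']).reshape(400,640,2)
z=c['z_map']; W=np.dstack([p[...,0]*z,p[...,1]*z,z])@c['T'][:3,:3].T+c['T'][:3,3]
for y in (-.15,-.05,.2,.25):
    f=W[(z>0)&(W[...,2]>-.012)&(W[...,2]<.004)&(W[...,0]<.72)&(abs(W[...,1]-y)<.015)]; print(y,f[:,0].max())
cv2.imwrite('pics/s7c.png',cv2.resize(c['image'][60:360,200:520],(640,600),interpolation=cv2.INTER_CUBIC)[:,:,::-1])
E
```

```text
time: 21.02
ee_pos: [0.668, 0.0608, 0.1165]
eef_rot: [1.0, 0.0, -0.001, 0.0]
ft_force: [0.3, 0.4, -0.3]
width: 0.0002
grip_force: 0.0
-0.15 0.6011037732805343
-0.05 0.6008914857675665
0.2 0.6008896281586505
0.25 0.6010303052014021
```

View pics/s7c.png

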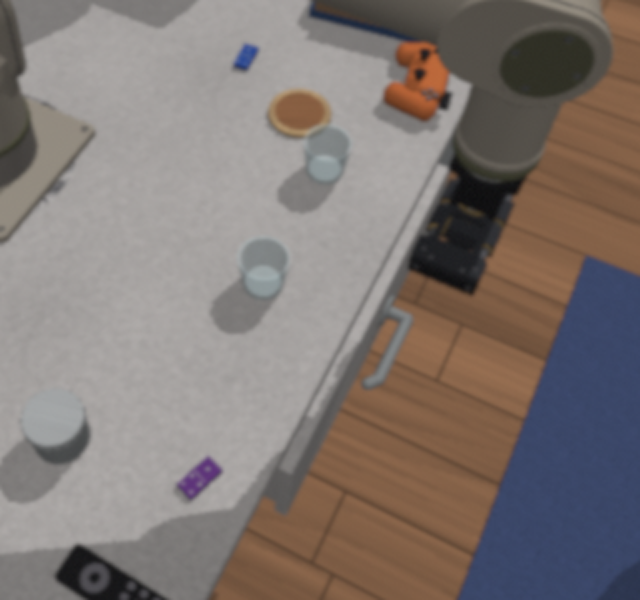

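The drawer is shut: its outer face measures 0.601, which is 20 mm past the edge at 0.581. The glasses at (265,268) and (326,155) and everything else are where they were.

```bash
python3 -c "
from bench import r
print(r.close_job())"
```

```text
the job is handed in; nothing more can be done
None
```

I swept all three tiles into the drawer and pushed it fully shut; in the last picture nothing else on the bench had moved. The job is handed in, but no verdict was returned.

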